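# Close the gear housing's access cover on its quarter-turn fastener and hold it shut

## Robot

A 7-joint arm with a two-finger parallel gripper is mounted at the origin on the work surface; the furniture and walls round the work are solid. World frame = base frame: x ahead of the robot, y to its left, z up, the work surface at z = 0. Lengths are in m, angles in rad, forces in N, time in s.
With the tool pointing down it reaches from about 0.425 to 0.975 m from the base axis. Payload 16.7 kg.
Tool frame: the origin (TCP) lies on the centre line of the jaws, within the pads' length; the fingertips stand r.tips_ahead ahead of it and the grasp point (between the pads) lies 2 mm behind it (r.tips_ahead is the distance from the TCP to the fingertips, in m); z points along the fingers, y is the line along which they close (so a half turn about z gives the same grasp; the last joint's range is limited). The gripper opens to 85 mm and grips with 20 to 120 N. Pads are 22 mm wide; open, the fingers measure 114 mm over their backs; the gripper's body (76 mm by 85 mm) begins 54 mm behind the grasp point. The pads swing forward as they close: fully open they stand 13 mm farther back than shut.
Start: joints at [1.056, 0.426, 0.074, 1.606, -0.034, 1.111, -0.067], TCP at [0.241, -0.631, 0.248] pointing down, gripper open.
Joint ranges: [-2.85, 2.85], [-0.5, 2.14], [-1.23, 1.37], [0.21, 2.46], [-1.02, 4.16], [0.16, 2.05], [-2.73, 2.73]. Speed limits (rad/s): [1.89, 1.89, 2.39, 2.39, 3.01, 3.01, 3.01].

## Interface

Orientations are given as a rotation vector (axis times angle).
In Python, from plant import monitor, vision, job_done, r gives the robot as it stands.
- The arm moves only by the tool jog_arm, never from a script. Its argument "commands" is a list of rows, each an object of numbers: "grip": the opening, from 0 (shut) to 1 (fully open); "dx", "dy", "dz": the shift along the tool's x, y, z in cm; "ax", "ay", "az": the turn, a rotation vector about the tool's x, y, z in degrees. In form: [{"grip": .., "dx": .., "dy": .., "dz": .., "ax": .., "ay": .., "az": ..}, ...]. A call has 1 to 5 rows; each row is the pose to reach, as a shift and turn from the pose commanded when the call began, along the tool's axes at that moment; what a row does not reach only later rows make up. A row lasts 1/8 s, in which the tool goes at most 62.5 mm and 10.7 degrees, less where a joint would pass 70% of its speed; a pose out of reach is approached as far as the arm can. A call with a gripper value outside its range is refused whole. The fingers move at their own pace and stop on an object; "squeeze" is the grip in N (left out, the last holds). Time passes only in rows, so rows that repeat a pose let the fingers close. It gives the time, the measured TCP pose, the force, the opening and the grip force at its end, in the units of the state.
- monitor.read_state(): the state, without advancing time (a new reading comes with each control period).
- vision.get_image(name): name is "side" or "top"; returns a dict with "img" (480x640x3 uint8, blue, green, red), "fx", "fy", "cx", "cy" (pixels), "position" and "orientation" of the camera in the world. Camera axes: x right, y down, z forward; pixel columns grow to the right and rows downward; lengths in m; the calibration is good to about 2 mm. A picture is of the moment at which its call begins. There is no depth.
- job_done(): hands the job in; it is judged then, once.
The state is a dict: "clock": time; "q": joint angles; "joint_velocities": joint speeds; "joint_torque": joint torques, N m; "eef_pos": TCP position; "tcp_rot": TCP orientation; "contact_force": force on the tool from outside, world axes, zero at the start; "ft_torque": the same for the moment, N m; "opening": finger opening in m; "grip_force": force on a finger pad.
Only numpy, scipy, OpenCV 4.12 (cv2) and the standard library are available. Lean on these libraries where they do the work, as an engineer would, in place of code of your own. Each camera call takes 0.05 s, during which the arm holds its last target. There are 200 camera calls.

## Task

Close the hinged access cover of the blue gear housing: turn the yellow winged quarter-turn fastener counterclockwise (seen from above) until the wing lines up with the two red marks on the cover, so that its cross pin can enter the slot below, and press the cover down flush on the housing against its spring pins. Finish while still holding the cover pressed shut with the gripper, and leave the roll of tape, the tape measure and the screwdriver where they are.

Things in the scene. Friction and masses are not known exactly. Their poses are not given: they have to be found in the camera images.
- housing: Blue gear housing fixed to the bench: 200 mm (x) x 180 mm (y), rim 85 mm above the bench; origin under its centre, x from its near side to its hinge side. Two sprung pins in its near corners lift the cover: let go, the closed cover rises to about 0.05 rad. Holding it flush takes 10 to 15 N on the press pad. A tall thin rod stands in a jig on the right (x 0.44, y -0.42): keep clear.
- cover (a joint): Hinge of the aluminium access cover (190 mm front to back x 176 x 5 mm), rad: 0 = flush on the rim, grows as the near edge rises. Starts at 0.45 to 0.75, stays where left; pushing it down takes 1 to 3 N until the spring pins at 0.09. With the fastener not lined up its cross pin stops the cover at about 0.06.
- fastener (a joint): Angle of the quarter-turn fastener in the cover, rad, positive counterclockwise seen from above. 0 = wing parallel to the hinge line; 1.571 = in line with the two red marks and the slot (the pin passes within about 0.15 either side). Range -0.05 to 1.95, start 0.15 to 0.75; friction 0.06 N m, stays where left.
- fastener_grip (a point): Centre of the fastener's yellow wing, a bar 46 mm long, 12 thick, 24 high. Frame turns with it: y along the wing, x across it, z along the turning axis, out of the cover. The wing's top is 12 mm above this point, the top of the dark disc at its foot (38 mm diameter) 11 mm below, the cover's face 15 mm below. On the cover's middle line, 150 mm from the hinge.
- press_pad (a point): Centre of the top of the black round press pad (28 mm diameter) on the cover's top face, 55 mm to the left (+y) of the fastener's axis, 150 mm from the hinge line. Frame moves with the cover: x toward the hinge, y along the hinge line, z out of the top face.
- cover_hinge (a point): Middle of the cover's hinge axis, 88 mm above the bench, fixed on the housing: x level, from the near edge toward the hinge, y along the axis, z up. In this frame the press pad at cover angle q lies at x = -0.150 cos q + 0.004 sin q, y = 0.055, z = 0.150 sin q + 0.004 cos q.
- tape_mid (a point): Bystander: middle of the brown roll of tape lying flat, 107 mm diameter, 48 mm high.
- measure_mid (a point): Bystander: middle of the yellow tape measure, 64 x 69 x 32 mm.
- driver_mid (a point): Bystander: middle of the red-handled screwdriver, 200 mm long, 26 mm thick, lying on the bench.

How it is judged:
On the way:
1. the fastener is turned in line with the marks (value of joint fastener between 1.371 and 1.771 rad), for 0.2 s.
At the end, for the whole second after the job is handed in: The cover lies flush on the housing (hinge angle under 0.02 rad, under 4 mm at the near edge), the fastener is within 0.2 rad of the red marks, and the robot is still pressing on the cover or its fastener with more than 4 N (all of step 1 and value of joint cover below 0.02 rad and contact force between any of the fingers, the arm and cover above 4 N); the arm keeps its last pose, push and grip.
It fails at once if the roll of tape, the tape measure or the screwdriver is shoved more than 40 mm (distance of any of tape_mid, measure_mid, driver_mid from where it was at the start of the episode above 0.04 m).
It also fails if it takes over 54 s, if anything falls off the work surface, if the arm or the gripper's body presses on something with over 40 N, if the wrist force passes 120 N, or if a joint passes its speed limit or range.

## Working session

There is one attempt and no reset: what is moved stays moved. The work goes in short steps, Python scripts to look and compute and a tool call to move; the robot and the scene stay as the last step left them, time stands still between calls to the robot, and variables do not carry over. Pictures are saved under pics/ and viewed, at most 10 in all, crops included, and the job is handed in when it is done.

Besides the shell and the picture viewer there is one more tool, called after "Call:" as a command line: name --argument value ..., lists and objects as JSON in quotes. jog_arm: Moves the arm, as the interface text tells. Its arguments: {"type":"object","properties":{"commands":{"type":"array"},"squeeze":{"type":"number"}},"required":["commands"]}

```bash
mkdir -p pics; ls
cat > h.py <<'E'
import cv2,numpy as np
from scipy.spatial.transform import Rotation as R
from plant import monitor,vision,job_done,r
def snap(n,f):
    d=vision.get_image(n); cv2.imwrite('pics/'+f,d['img']); return d
def rot(o):
    o=np.array(o,float)
    return o if o.shape==(3,3) else (R.from_rotvec(o) if o.size==3 else R.from_quat(o)).as_matrix()
def ray(d,u,v):
    w=rot(d['orientation'])@np.array([(u-d['cx'])/d['fx'],(v-d['cy'])/d['fy'],1]); return np.array(d['position']),w
def onz(d,u,v,z):
    p,w=ray(d,u,v); return p+w*(z-p[2])/w[2]
def proj(d,P):
    c=rot(d['orientation']).T@(np.array(P)-d['position']); return np.array([d['cx']+d['fx']*c[0]/c[2],d['cy']+d['fy']*c[1]/c[2]])
def tri(a,ua,b,ub):
    p,w=ray(a,*ua);q,v=ray(b,*ub)
    s=np.linalg.lstsq(np.c_[w,-v],q-p,rcond=None)[0]; A=p+s[0]*w;B=q+s[1]*v
    return (A+B)/2,np.linalg.norm(A-B)
E
python3 - <<'E'
from h import *
for n in('top','side'):
    d=snap(n,n+'0.png'); print({k:np.round(v,4) for k,v in d.items() if k!='img'})
print(monitor.read_state(), r.tips_ahead)
E
```

```text
pics
{'fx': np.float64(498.2163), 'fy': np.float64(498.2163), 'cx': np.float64(321.5237), 'cy': np.float64(234.6062), 'position': array([ 0.3794, -0.0419,  1.1104]), 'orientation': array([-2.1384,  2.1528, -0.0946])}
{'fx': np.float64(465.009), 'fy': np.float64(465.009), 'cx': np.float64(316.3821), 'cy': np.float64(244.2143), 'position': array([1.048 , 0.2706, 0.6832]), 'orientation': array([-1.2672, -2.2448,  0.9314])}
{'clock': 0.1, 'q': array([ 1.05651843,  0.42671107,  0.07385515,  1.60656642, -0.03408078,
        1.11082075, -0.06709726]), 'joint_velocities': array([-0.0014007 , -0.00123664,  0.000693  , -0.00286694, -0.00077732,
       -0.00065551, -0.0001942 ]), 'joint_torque': array([ 1.02453618e-02, -9.51529884e+01,  3.77248541e+00, -4.64402783e+01,
        1.96934352e-02,  6.50814269e-03,  1.66710051e-04]), 'eef_pos': array([ 0.24063742, -0.63025373,  0.2476426 ]), 'tcp_rot': array([-3.08830889e+00, -5.69566794e-01,  5.22003737e-04]), 'contact_force': array([-0.51159495, -1.21229906, -0.2215633 ]), 'ft_torque': array([-0.01846896,  0.02810671,  0.01343336]), 'grip_force': 0.0, 'opening': 0.08546503375556457} 0.017
```

View pics/top0.png

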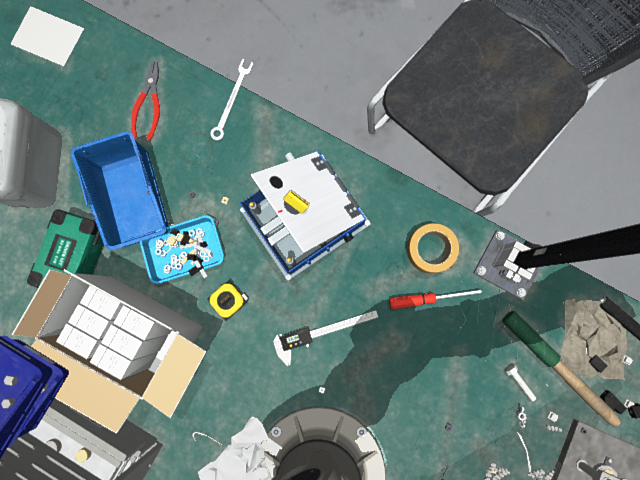

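View pics/side0.png

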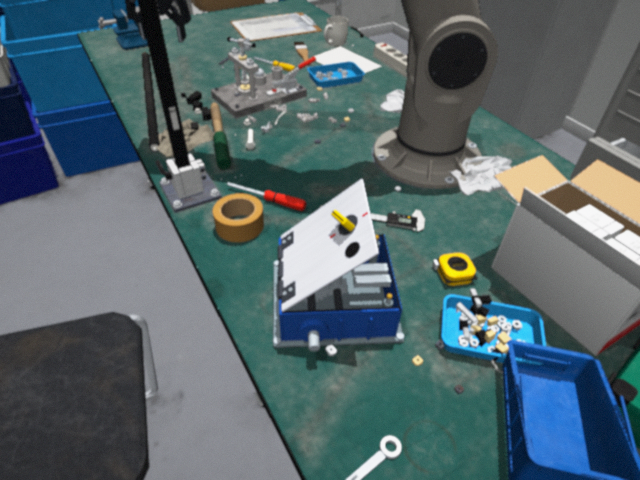

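Run:
```python
import cv2,numpy as np
a=cv2.imread('pics/top0.png')[140:290,230:380]; b=cv2.imread('pics/side0.png')[170:355,260:410]
a=cv2.resize(a,None,fx=3.2,fy=3.2,interpolation=2)[:, :390*2][:480]; b=cv2.resize(b,None,fx=2.6,fy=2.6,interpolation=2)[:480]
o=np.zeros((485,800,3),np.uint8); a=cv2.resize(a,(405,405)) ; b=cv2.resize(b,(393,485)); o[:405,:405]=a; o[:485,407:800]=b
cv2.imwrite('pics/crop0.png',o)
```

```text
(no output)
```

View pics/crop0.png

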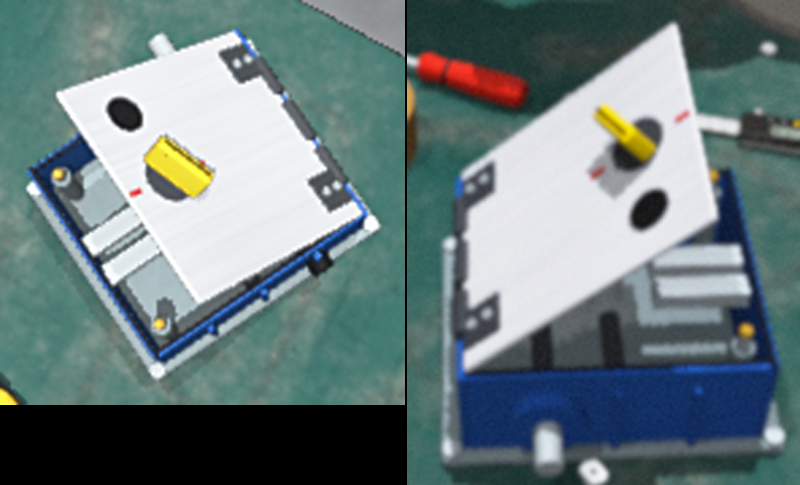

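The crop shows the cover with all four corners (near-left at top-crop (57,94), side-crop (717,217)), the pad and the wing. I'll triangulate the corners and the pad.

```bash
cat >> h.py <<'E'
# calibration stubs (cameras fixed)
CT=dict(fx=498.2163,fy=498.2163,cx=321.5237,cy=234.6062,position=np.array([.3794,-.0419,1.1104]),orientation=[-2.1384,2.1528,-.0946])
CS=dict(fx=465.009,fy=465.009,cx=316.3821,cy=244.2143,position=np.array([1.048,.2706,.6832]),orientation=[-1.2672,-2.2448,.9314])
E
python3 - <<'E'
from h import *
T=lambda u,v:(230+u/2.7,140+v/2.7); S=lambda u,v:(260+(u-407)/2.62,170+v/2.62)
P={}
for n,t,s in [('NL',(57,94),(717,217)),('NR',(200,303),(677,23)),('HL',(237,32),(465,370)),('HR',(368,210),(460,178)),('pad',(126,114),(650,210)),('mark_n',(136,192),(682,117)),('mark_h',(203,164),(597,173)),('wtopA',(160,140),(600,110)),('wtopB',(211,176),(653,155))]:
    P[n],e=tri(CT,T(*t),CS,S(*s)); print(n,P[n].round(4),round(e,4))
y=(P['HL']-P['HR'])+(P['NL']-P['NR']); y[2]=0; y/=np.linalg.norm(y); x=np.array([y[1],-y[0],0])
print('yaw',np.degrees(np.arctan2(x[1],x[0])))
v=(P['HL']+P['HR']-P['NL']-P['NR'])/2; print('len',np.linalg.norm(v),'q',np.arctan2(-v[2],v@x)); 
m=(P['HL']+P['HR'])/2; print(m)
# rim feet corners at z~0.0?: check near corners of rim z=.085
for n,t in [('rimNL',(32,172)),('rimNR',(158,353)),('rimHR',(366,222))]: print(n,onz(CT,*T(*t),.085).round(4))
# bystanders
for n,u,z in [('tape',(433,247),.048),('measure',(228,299),.03),('driver',(412,300),.02)]: print(n,onz(CT,*u,z).round(3))
E
```

```text
NL [0.599  0.1158 0.2129] 0.0012
NR [0.4542 0.0183 0.2143] 0.0024
HL [ 0.6777 -0.0023  0.0849] 0.0029
HR [ 0.5357 -0.1021  0.0822] 0.0042
pad [0.59   0.0717 0.1875] 0.0019
mark_n [0.531  0.0613 0.21  ] 0.0008
mark_h [0.5579 0.0194 0.1651] 0.0027
wtopA [0.567  0.035  0.2289] 0.0176
wtopB [0.5407 0.0292 0.1745] 0.0376
yaw -55.45460446185823
len 0.19377466660539724 q 0.735881083506819
[ 0.60672592 -0.05218982  0.08354936]
rimNL [0.5688 0.1564 0.085 ]
rimNR [0.4276 0.0578 0.085 ]
rimHR [ 0.5271 -0.1021  0.085 ]
tape [ 0.478 -0.247  0.048]
measure [0.37  0.194 0.03 ]
driver [ 0.366 -0.203  0.02 ]
```

```bash
cat >> h.py <<'E'
YAW=np.radians(-55.45); H=np.array([.607,-.052,.088]); RH=R.from_euler('z',YAW)
def cov(q,xl,yl,zl): # point on cover: xl from hinge toward near, yl left, zl above hinge plane -> world
    return H+RH.apply([-xl*np.cos(q)+zl*np.sin(q),yl,xl*np.sin(q)+zl*np.cos(q)])
def tool(yang,tilt=0): # tool y at world yaw yang(deg); tilt q: tool axis along normal of cover at angle q
    a=np.radians(yang); y=np.array([np.cos(a),np.sin(a),0]); z=np.array([0,0,-1.]); M=R.from_matrix(np.c_[np.cross(y,z),y,z])
    return R.from_rotvec(RH.apply([0,1,0])*tilt)*M
def go(wps,p0=None,R0=None): # wps: (pos, Rot)
    s=monitor.read_state(); p0=s['eef_pos'] if p0 is None else np.array(p0); R0=R.from_rotvec(s['tcp_rot']) if R0 is None else R0
    print('t',round(s['clock'],2),'at',s['eef_pos'].round(4),'F',np.round(s['contact_force'],1),'open',round(s['opening'],4),'axis',R0.as_matrix().round(2)[:,1:].T.tolist())
    for p,Q in wps: print(' d_cm',(R0.inv().apply(np.array(p)-p0)*100).round(2),'a_deg',np.degrees((R0.inv()*Q).as_rotvec()).round(1))
E
python3 - <<'E'
from h import *
go([((.17,-.43,.33),tool(-66)),((.30,-.33,.33),tool(-55)),((.43,-.12,.33),tool(-43)),((.56,.05,.33),tool(-30))])
print(cov(.7,.15,.055,.004),cov(.7,.15,0,.018))
E
```

```text
t 0.1 at [ 0.2406 -0.6303  0.2476] F [-0.5 -1.2 -0.2] open 0.0855 axis [[0.36, -0.93, -0.0], [-0.0, 0.0, -1.0]]
 d_cm [  0.54 -21.24  -8.21] a_deg [-0.1  0.  -3.1]
 d_cm [ 16.26 -25.94  -8.21] a_deg [ -0.1  -0.  -14.1]
 d_cm [ 35.89 -40.92  -8.19] a_deg [ -0.1  -0.  -26.1]
 d_cm [ 54.1  -52.17  -8.18] a_deg [ -0.1  -0.  -39.1]
[0.58869695 0.07156172 0.18769202] [0.54851215 0.03294146 0.19839981]
```

Call:
jog_arm --commands '[{"grip": 0, "dx": 0, "dy": -6, "dz": -3}, {"grip": 0, "dx": 0, "dy": -12, "dz": -5}, {"grip": 0, "dx": 0.5, "dy": -17, "dz": -7}, {"grip": 0, "dx": 0.5, "dy": -21, "dz": -8, "az": -3}, {"grip": 0, "dx": 3, "dy": -21.5, "dz": -8, "az": -5}]'

```text
validation failed for argument at $.co...
```

Run:
```python
from h import *
go([((.30,-.33,.33),tool(-55)),((.35,-.25,.33),tool(-50)),((.43,-.12,.33),tool(-43)),((.56,.05,.33),tool(-30))])
print(monitor.read_state()['q'])
```

```text
t 0.1 at [ 0.2406 -0.6303  0.2476] F [-0.5 -1.2 -0.2] open 0.0855 axis [[0.36, -0.93, -0.0], [-0.0, 0.0, -1.0]]
 d_cm [ 16.26 -25.94  -8.21] a_deg [ -0.1  -0.  -14.1]
 d_cm [ 23.78 -31.63  -8.2 ] a_deg [ -0.1  -0.  -19.1]
 d_cm [ 35.89 -40.92  -8.19] a_deg [ -0.1  -0.  -26.1]
 d_cm [ 54.1  -52.17  -8.18] a_deg [ -0.1  -0.  -39.1]
[ 1.05651843  0.42671107  0.07385515  1.60656642 -0.03408078  1.11082075
 -0.06709726]
```

Rows apparently need all keys.

Call:
jog_arm --commands '[{"grip": 0, "dx": 0, "dy": -6, "dz": -3, "ax": 0, "ay": 0, "az": 0}, {"grip": 0, "dx": 0, "dy": -12, "dz": -5, "ax": 0, "ay": 0, "az": 0}, {"grip": 0, "dx": 0.5, "dy": -17, "dz": -7, "ax": 0, "ay": 0, "az": 0}, {"grip": 0, "dx": 0.5, "dy": -21, "dz": -8, "ax": 0, "ay": 0, "az": -3}, {"grip": 0, "dx": 3, "dy": -21.5, "dz": -8, "ax": 0, "ay": 0, "az": -5}]'

```text
clock: 0.72
eef_pos: [0.1905, -0.4178, 0.3295]
tcp_rot: [3.06, 0.702, 0.001]
contact_force: [0.1, 0.0, 1.5]
opening: -0.0003
grip_force: 0.0
```

Run:
```python
from h import *
go([((.25,-.37,.33),tool(-60)),((.30,-.33,.33),tool(-55)),((.35,-.27,.33),tool(-50)),((.385,-.21,.33),tool(-47)),((.42,-.15,.33),tool(-43))])
```

```text
t 0.72 at [ 0.1905 -0.4178  0.3295] F [0.1 0.  1.5] open -0.0003 axis [[0.44, -0.9, 0.0], [0.0, -0.0, -1.0]]
 d_cm [ 7.44 -1.71 -0.05] a_deg [ 0.1  0.  -4.2]
 d_cm [13.68 -3.13 -0.06] a_deg [ 0.1  0.  -9.2]
 d_cm [20.79 -6.35 -0.06] a_deg [  0.1   0.  -14.2]
 d_cm [ 26.56 -10.22  -0.07] a_deg [  0.1   0.  -17.2]
 d_cm [ 32.33 -14.1   -0.08] a_deg [  0.1   0.  -21.2]
```

Call:
jog_arm --commands '[{"grip": 0, "dx": 6, "dy": -1.4, "dz": 0, "ax": 0, "ay": 0, "az": -4}, {"grip": 0, "dx": 12, "dy": -2.8, "dz": 0, "ax": 0, "ay": 0, "az": -8}, {"grip": 0, "dx": 18, "dy": -5.2, "dz": 0, "ax": 0, "ay": 0, "az": -12}, {"grip": 0, "dx": 23, "dy": -8.3, "dz": 0, "ax": 0, "ay": 0, "az": -16}, {"grip": 0, "dx": 28, "dy": -11.2, "dz": 0, "ax": 0, "ay": 0, "az": -19}]'

```text
clock: 1.35
eef_pos: [0.3964, -0.1937, 0.328]
tcp_rot: [-2.901, -1.204, -0.0]
contact_force: [0.7, -0.6, -0.3]
opening: 0.0
grip_force: 0.0
```

Run:
```python
from h import *
go([((.42,-.15,.33),tool(-43)),((.50,-.05,.33),tool(-38)),((.58,.07,.30),tool(-30)),((.589,.072,.25),tool(-30))])
```

```text
t 1.35 at [ 0.3964 -0.1937  0.328 ] F [ 0.7 -0.6 -0.3] open 0.0 axis [[0.71, -0.71, -0.0], [-0.0, 0.0, -1.0]]
 d_cm [ 4.76 -1.42 -0.19] a_deg [-0.  -0.  -1.9]
 d_cm [17.49 -2.82 -0.19] a_deg [-0.  -0.  -6.9]
 d_cm [31.63 -5.63  2.81] a_deg [ -0.   -0.  -14.9]
 d_cm [32.41 -5.13  7.81] a_deg [ -0.   -0.  -14.9]
```

Call:
jog_arm --commands '[{"grip": 0, "dx": 6, "dy": -1.2, "dz": 0, "ax": 0, "ay": 0, "az": -3}, {"grip": 0, "dx": 12, "dy": -2.2, "dz": 0, "ax": 0, "ay": 0, "az": -6}, {"grip": 0, "dx": 18, "dy": -3, "dz": 0, "ax": 0, "ay": 0, "az": -9}, {"grip": 0, "dx": 24, "dy": -4, "dz": 1, "ax": 0, "ay": 0, "az": -12}, {"grip": 0, "dx": 30, "dy": -5, "dz": 3, "ax": 0, "ay": 0, "az": -15}]'

```text
clock: 1.98
eef_pos: [0.5731, 0.0524, 0.2986]
tcp_rot: [-2.721, -1.57, -0.002]
contact_force: [-0.3, -1.1, 0.3]
opening: -0.0002
grip_force: 0.0
```

Run:
```python
from h import *
Q=tool(-30)
go([(cov(q,.15,.055,.004)+[0,0,z],Q) for q,z in [(.70,.04),(.70,.017),(.6,.017),(.4,.017),(.25,.017),(.1,.017)]])
```

```text
t 1.98 at [0.5731 0.0524 0.2986] F [-0.3 -1.1  0.3] open -0.0002 axis [[0.87, -0.5, 0.0], [0.0, 0.0, -1.0]]
 d_cm [2.44 0.39 7.09] a_deg [ 0.  -0.1 -0. ]
 d_cm [2.43 0.39 9.39] a_deg [ 0.  -0.1 -0. ]
 d_cm [ 2.83 -0.46 10.56] a_deg [ 0.  -0.1 -0. ]
 d_cm [ 3.48 -1.82 13.15] a_deg [ 0.  -0.1 -0. ]
 d_cm [ 3.81 -2.52 15.26] a_deg [ 0.  -0.1 -0. ]
 d_cm [ 4.   -2.93 17.47] a_deg [ 0.  -0.1 -0. ]
```

Call:
jog_arm --commands '[{"grip": 0, "dx": 2.4, "dy": 0.4, "dz": 5, "ax": 0, "ay": 0, "az": 0}, {"grip": 0, "dx": 2.4, "dy": 0.4, "dz": 8, "ax": 0, "ay": 0, "az": 0}, {"grip": 0, "dx": 2.5, "dy": 0.3, "dz": 9.5, "ax": 0, "ay": 0, "az": 0}, {"grip": 0, "dx": 2.8, "dy": -0.4, "dz": 10.5, "ax": 0, "ay": 0, "az": 0}, {"grip": 0, "dx": 3.1, "dy": -1, "dz": 11.5, "ax": 0, "ay": 0, "az": 0}]'

```text
clock: 2.6
eef_pos: [0.5785, 0.0822, 0.1843]
tcp_rot: [2.722, 1.568, 0.002]
contact_force: [1.2, -1.7, -0.1]
opening: -0.0001
grip_force: 0.4
```

Run:
```python
from h import *
d=snap('side','s1.png'); 
Q=tool(-30)
go([(cov(q,.15,.055,.004)+[0,0,z],Q) for q,z in [(.5,.017),(.4,.017),(.3,.017),(.2,.017),(.1,.017)]])
```

```text
t 2.65 at [0.5774 0.083  0.183 ] F [-1.   0.6 -1.2] open -0.0004 axis [[0.87, -0.5, -0.0], [-0.0, 0.0, -1.0]]
 d_cm [ 0.33 -0.04  0.26] a_deg [-0.  -0.  -0.1]
 d_cm [ 0.62 -0.66  1.59] a_deg [-0.  -0.  -0.1]
 d_cm [ 0.86 -1.16  2.99] a_deg [-0.  -0.  -0.1]
 d_cm [ 1.04 -1.53  4.43] a_deg [-0.  -0.  -0.1]
 d_cm [ 1.15 -1.77  5.91] a_deg [-0.  -0.  -0.1]
```

View pics/s1.png

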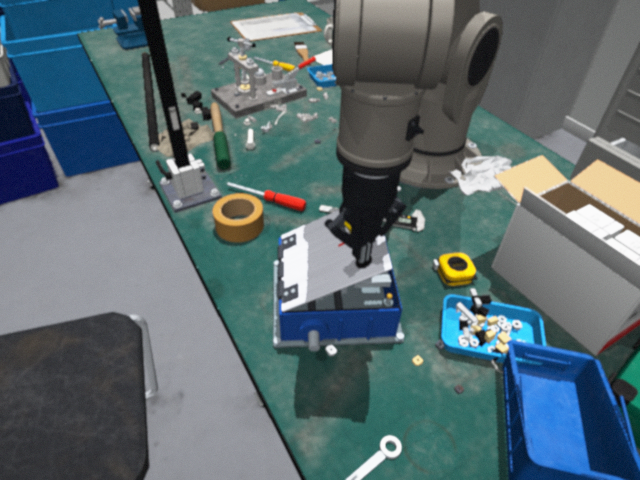

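The fingers are on the pad at about (363,262), and the cover is following them down. Continuing.

Call:
jog_arm --commands '[{"grip": 0, "dx": 0.4, "dy": -0.3, "dz": 1.2, "ax": 0, "ay": 0, "az": 0}, {"grip": 0, "dx": 0.7, "dy": -0.8, "dz": 2.4, "ax": 0, "ay": 0, "az": 0}, {"grip": 0, "dx": 0.9, "dy": -1.2, "dz": 3.6, "ax": 0, "ay": 0, "az": 0}, {"grip": 0, "dx": 1, "dy": -1.5, "dz": 4.6, "ax": 0, "ay": 0, "az": 0}, {"grip": 0, "dx": 1.1, "dy": -1.7, "dz": 5.4, "ax": 0, "ay": 0, "az": 0}]'

```text
clock: 3.28
eef_pos: [0.5689, 0.1, 0.1291]
tcp_rot: [-2.722, -1.568, 0.001]
contact_force: [-0.7, -0.5, 0.0]
opening: -0.0001
grip_force: 0.3
```

Call:
jog_arm --commands '[{"grip": 0, "dx": 0, "dy": 0, "dz": 0.2, "ax": 0, "ay": 0, "az": 0}, {"grip": 0, "dx": 0, "dy": 0, "dz": 0.3, "ax": 0, "ay": 0, "az": 0}]'

```text
clock: 3.52
eef_pos: [0.5693, 0.0999, 0.1269]
tcp_rot: [2.722, 1.568, 0.0]
contact_force: [-0.0, -0.7, -0.1]
opening: -0.0001
grip_force: 0.2
```

Call:
jog_arm --commands '[{"grip": 0.6, "dx": -0.5, "dy": -0.5, "dz": -4, "ax": 0, "ay": 0, "az": 0}, {"grip": 0.6, "dx": -5, "dy": -5, "dz": -8, "ax": 0, "ay": 0, "az": 0}, {"grip": 0.6, "dx": -10, "dy": -9, "dz": -10, "ax": 0, "ay": 0, "az": 0}, {"grip": 0.6, "dx": -14, "dy": -12, "dz": -10, "ax": 0, "ay": 0, "az": 0}, {"grip": 0.6, "dx": -14, "dy": -12, "dz": -10, "ax": 0, "ay": 0, "az": 0}]'

```text
clock: 4.15
eef_pos: [0.3924, 0.0371, 0.2276]
tcp_rot: [2.721, 1.564, -0.0]
contact_force: [0.8, -0.6, 0.4]
opening: 0.0509
grip_force: 0.0
```

Run:
```python
from h import *
d=snap('top','t2.png'); e=snap('side','s2.png')
a=cv2.resize(d['img'][140:290,230:380],(400,400),interpolation=2); b=cv2.resize(e['img'][200:350,260:410],(400,400),interpolation=2)
cv2.imwrite('pics/crop2.png',np.hstack([a,b])); print(monitor.read_state()['eef_pos'])
```

```text
[0.39531533 0.03852353 0.227644  ]
```

View pics/crop2.png

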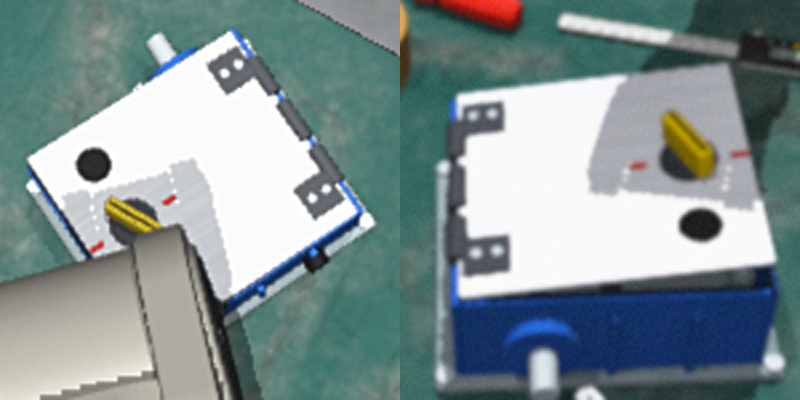

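Run:
```python
from h import *
k=400/150
S=lambda u,v:(260+(u-400)/k,200+v/k); T=lambda u,v:(230+u/k,140+v/k)
pad,e=tri(CT,T(93.5,165),CS,S(700,224)); print('pad',pad,e,'q',np.arcsin((pad[2]-.088-.004)/.15), [cov(q,.15,.055,.004).round(4) for q in (.09,.12,.15)])
for n,u,v in [('m1',638,166),('m2',739,154)]: print(n,onz(CS,*S(u,v),.088+.15*.12))
A,B=[onz(CS,*S(*p),.088+.15*.12+.029) for p in [(670,114),(709,163)]]
A2,B2=[onz(CT,*T(*p),.088+.15*.12+.029) for p in [(111,201),(157,228)]]
for a,b in((A,B),(A2,B2)):
    d=a-b; ang=np.degrees(np.arctan2(d[1],d[0])); print(a,b,'mid',(a+b)/2,'len',np.linalg.norm(d),'ang',ang,'phi deg',(ang-34.55)%180)
# yellow mask, side
print('axis top',cov(.12,.15,0,.029),'grip',cov(.12,.15,0,.017))
```

```text
pad [0.56793952 0.10425611 0.10737717] 6.288283588849962e-05 q 0.10269484674174773 [array([0.5678, 0.1019, 0.1055]), array([0.5681, 0.1015, 0.1099]), array([0.5685, 0.1009, 0.1144])]
m1 [0.5433752  0.04845884 0.106     ]
m2 [0.49940971 0.09937845 0.106     ]
[0.51768275 0.05572296 0.135     ] [0.54365918 0.09548931 0.135     ] mid [0.53067097 0.07560614 0.135     ] len 0.047498807181252004 ang -123.15363116630103 phi deg 22.296368833698978
[0.53535013 0.08692554 0.135     ] [0.51471853 0.05248666 0.135     ] mid [0.52503433 0.0697061  0.135     ] len 0.04014597655855465 ang 59.075074416616864 phi deg 24.525074416616867
axis top [0.52451184 0.06779692 0.13474828] grip [0.52369714 0.0689801  0.12283458]
```

Run:
```python
from h import *
Q=tool(-32.5,.1); n=RH.apply([np.sin(.1),0,np.cos(.1)]); g=np.array([.525,.071,.120])
go([(g+n*h,Q) for h in (.08,.03,.009)])
```

```text
t 4.25 at [0.3953 0.0385 0.2276] F [0.1 0.  1. ] open 0.0512 axis [[0.86, -0.5, 0.0], [0.0, -0.0, -1.0]]
 d_cm [ 8.98 10.3   2.83] a_deg [5.4 2.3 2.3]
 d_cm [9.19 9.83 7.81] a_deg [5.4 2.3 2.3]
 d_cm [9.28 9.64 9.9 ] a_deg [5.4 2.3 2.3]
```

Call:
jog_arm --commands '[{"grip": 0.6, "dx": 4.5, "dy": 5, "dz": 0, "ax": 2.5, "ay": 1, "az": 1}, {"grip": 0.6, "dx": 8, "dy": 9, "dz": 2, "ax": 5.4, "ay": 2.3, "az": 2.3}, {"grip": 0.6, "dx": 9, "dy": 10.3, "dz": 3, "ax": 5.4, "ay": 2.3, "az": 2.3}, {"grip": 0.6, "dx": 9, "dy": 10.1, "dz": 5, "ax": 5.4, "ay": 2.3, "az": 2.3}, {"grip": 0.6, "dx": 9.1, "dy": 10, "dz": 6, "ax": 5.4, "ay": 2.3, "az": 2.3}]'

```text
clock: 4.88
eef_pos: [0.5276, 0.0683, 0.1651]
tcp_rot: [-2.662, -1.464, 0.021]
contact_force: [-0.4, -0.7, -0.2]
opening: 0.0514
grip_force: 0.0
```

Run:
```python
from h import *
d=snap('side','s3.png')
cv2.imwrite('pics/c3.png',cv2.resize(d['img'][190:340,280:430],(600,600),interpolation=2))
Q=tool(-32.5,.1); n=RH.apply([np.sin(.1),0,np.cos(.1)]); g=np.array([.525,.071,.120])
go([(g+n*h,Q) for h in (.03,.009)])
```

```text
t 4.92 at [0.527  0.0683 0.1646] F [-1.1 -0.1 -0.9] open 0.0509 axis [[0.84, -0.53, -0.1], [-0.06, 0.08, -0.99]]
 d_cm [-0.05  0.1   1.48] a_deg [-0.3  0.1  0.1]
 d_cm [-0.05  0.11  3.58] a_deg [-0.3  0.1  0.1]
```

View pics/c3.png

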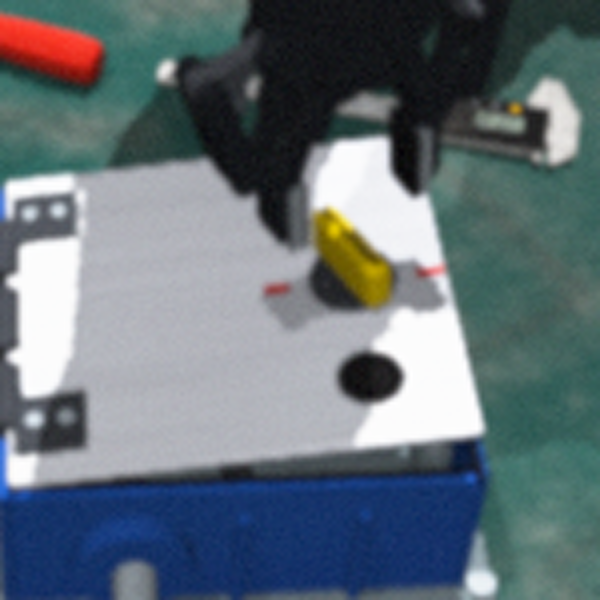

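The fingertips at (290,240) and (415,185) straddle the wing centred near (350,260), and they're aligned with it. Descend and grip.

Call:
jog_arm --commands '[{"grip": 0.6, "dx": 0, "dy": 0.1, "dz": 1.5, "ax": 0, "ay": 0, "az": 0}, {"grip": 0.6, "dx": 0, "dy": 0.1, "dz": 3, "ax": 0, "ay": 0, "az": 0}, {"grip": 0.6, "dx": 0, "dy": 0.1, "dz": 3.5, "ax": 0, "ay": 0, "az": 0}, {"grip": 0.3, "dx": 0, "dy": 0.1, "dz": 3.5, "ax": 0, "ay": 0, "az": 0}, {"grip": 0.2, "dx": 0, "dy": 0.1, "dz": 3.5, "ax": 0, "ay": 0, "az": 0}]' --squeeze 30

```text
clock: 5.55
eef_pos: [0.5263, 0.07, 0.1323]
tcp_rot: [-2.664, -1.464, 0.018]
contact_force: [0.2, 0.2, -0.2]
opening: 0.0174
grip_force: 0.0
```

Call:
jog_arm --commands '[{"grip": 0, "dx": 0, "dy": 0, "dz": 0, "ax": 0, "ay": 0, "az": 0}, {"grip": 0, "dx": 0, "dy": 0, "dz": 0, "ax": 0, "ay": 0, "az": 0}, {"grip": 0, "dx": 0, "dy": 0, "dz": 0, "ax": 0, "ay": 0, "az": 0}]'

```text
clock: 5.92
eef_pos: [0.5248, 0.0712, 0.1321]
tcp_rot: [-2.661, -1.465, 0.021]
contact_force: [-8.3, 6.6, 1.3]
opening: 0.011
grip_force: 31.9
```

Call:
jog_arm --commands '[{"grip": 0, "dx": 0, "dy": -0.1, "dz": 0, "ax": 0, "ay": 0, "az": -9}, {"grip": 0, "dx": 0, "dy": -0.1, "dz": 0, "ax": 0, "ay": 0, "az": -18}, {"grip": 0, "dx": 0, "dy": -0.1, "dz": 0, "ax": 0, "ay": 0, "az": -27}, {"grip": 0, "dx": 0, "dy": -0.1, "dz": 0, "ax": 0, "ay": 0, "az": -36}, {"grip": 0, "dx": 0, "dy": -0.1, "dz": 0, "ax": 0, "ay": 0, "az": -45}]'

```text
clock: 6.55
eef_pos: [0.5247, 0.0713, 0.1323]
tcp_rot: [-1.895, -2.379, -0.043]
contact_force: [-4.4, 4.9, -2.5]
opening: 0.0116
grip_force: 30.8
```

Call:
jog_arm --commands '[{"grip": 0, "dx": 0, "dy": 0, "dz": 0, "ax": 0, "ay": 0, "az": -8}, {"grip": 0, "dx": 0, "dy": 0, "dz": 0, "ax": 0, "ay": 0, "az": -16}, {"grip": 0, "dx": 0, "dy": 0, "dz": 0, "ax": 0, "ay": 0, "az": -22}, {"grip": 0, "dx": 0, "dy": 0, "dz": 0, "ax": 0, "ay": 0, "az": -22}, {"grip": 0, "dx": 0, "dy": 0, "dz": 0, "ax": 0, "ay": 0, "az": -22}]'

```text
clock: 7.18
eef_pos: [0.5247, 0.0713, 0.1323]
tcp_rot: [-1.416, -2.699, -0.071]
contact_force: [-4.3, 4.7, 0.0]
opening: 0.0114
grip_force: 30.9
```

Run:
```python
from h import *
d=snap('side','s4.png')
cv2.imwrite('pics/c4.png',cv2.resize(d['img'][190:340,280:430],(600,600),interpolation=2))
n=lambda q:RH.apply([np.sin(q),0,np.cos(q)])
s=monitor.read_state(); print(s['contact_force'],s['ft_torque'],s['grip_force'])
y=R.from_rotvec(s['tcp_rot']).apply([0,1,0]); print('tool y deg',np.degrees(np.arctan2(y[1],y[0])),'want 34.55')
h=(s['eef_pos']-H); l=RH.inv().apply(h); print('tcp in hinge',l)
go([(cov(q,.15,0,.017)+n(q)*.009,tool(34.55,q)) for q in (.1,.05,.0)])
```

```text
[-4.1417529   5.56261793  0.5013591 ] [1.20477051 0.68689808 0.04991513] 30.9109228849411
tool y deg 34.64088837915012 want 34.55
tcp in hinge [-0.14821051  0.00220527  0.04432317]
t 7.22 at [0.5248 0.0713 0.1323] F [-4.1  5.6  0.5] open 0.0108 axis [[0.82, 0.57, -0.0], [-0.06, 0.08, -0.99]]
 d_cm [-0.19 -0.22  0.33] a_deg [-0.1 -0.2  0.1]
 d_cm [-0.08 -0.22  1.08] a_deg [-0.1 -3.1  0.1]
 d_cm [-0.01 -0.22  1.84] a_deg [-0.1 -5.9  0.1]
```

View pics/c4.png

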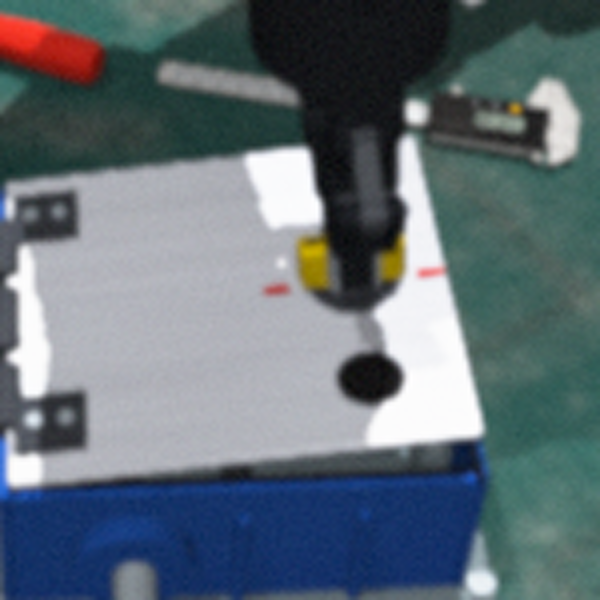

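The wing at (350,265) is in line with the red marks at (277,290) and (430,272). Press down.

Call:
jog_arm --commands '[{"grip": 0, "dx": 0.05, "dy": 0, "dz": 0.4, "ax": 0, "ay": -1.5, "az": 0}, {"grip": 0, "dx": 0.1, "dy": 0, "dz": 0.8, "ax": 0, "ay": -3, "az": 0}, {"grip": 0, "dx": 0.15, "dy": 0, "dz": 1.2, "ax": 0, "ay": -4.5, "az": 0}, {"grip": 0, "dx": 0.2, "dy": 0, "dz": 1.5, "ax": 0, "ay": -6, "az": 0}, {"grip": 0, "dx": 0.2, "dy": 0, "dz": 1.5, "ax": 0, "ay": -6, "az": 0}]' --squeeze 60

```text
clock: 7.85
eef_pos: [0.5227, 0.0744, 0.1177]
tcp_rot: [1.458, 2.782, -0.004]
contact_force: [-5.6, 5.5, 2.1]
opening: 0.0104
grip_force: 64.7
```

Call:
jog_arm --commands '[{"grip": 0, "dx": 0, "dy": 0, "dz": 0.2, "ax": 0, "ay": 0, "az": 0}, {"grip": 0, "dx": 0, "dy": 0, "dz": 0.4, "ax": 0, "ay": 0, "az": 0}, {"grip": 0, "dx": 0, "dy": 0, "dz": 0.4, "ax": 0, "ay": 0, "az": 0}]'

```text
clock: 8.22
eef_pos: [0.5227, 0.0746, 0.1143]
tcp_rot: [1.459, 2.782, -0.004]
contact_force: [-13.2, 5.8, 18.4]
opening: 0.0102
grip_force: 67.1
```

Call:
jog_arm --commands '[{"grip": 0, "dx": 0, "dy": 0, "dz": 0.15, "ax": 0, "ay": 0, "az": 0}, {"grip": 0, "dx": 0, "dy": 0, "dz": 0.15, "ax": 0, "ay": 0, "az": 0}, {"grip": 0, "dx": 0, "dy": 0, "dz": 0.15, "ax": 0, "ay": 0, "az": 0}]'

```text
clock: 8.6
eef_pos: [0.5228, 0.0747, 0.1138]
tcp_rot: [1.458, 2.781, -0.004]
contact_force: [-20.5, 4.3, 41.5]
opening: 0.0104
grip_force: 70.5
```

Run:
```python
from h import *
d=snap('side','s5.png')
cv2.imwrite('pics/c5.png',cv2.resize(d['img'][190:340,280:430],(600,600),interpolation=2))
s=monitor.read_state(); print(s['contact_force'],s['eef_pos'],s['grip_force'])
y=R.from_rotvec(s['tcp_rot']).apply([0,1,0]); print('tool y deg',np.degrees(np.arctan2(y[1],y[0])))
```

```text
[-20.84407697   4.97325229  41.11196291] [0.52276231 0.07470218 0.11380901] 70.46576142311096
tool y deg 34.65643802230161
```

View pics/c5.png

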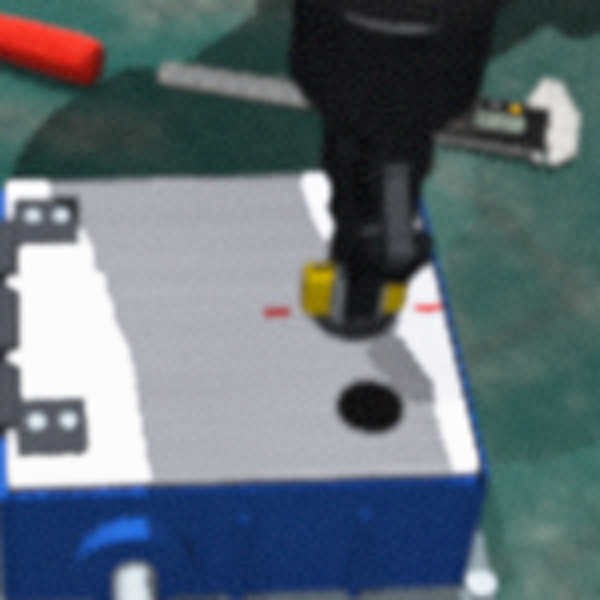

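The cover sits flush with the rim (near edge (480,470)) and the wing still points along the marks. The stiff force rise confirms it's shut, so I'll ease the press slightly.

Call:
jog_arm --commands '[{"grip": 0, "dx": 0, "dy": 0, "dz": -0.08, "ax": 0, "ay": 0, "az": 0}, {"grip": 0, "dx": 0, "dy": 0, "dz": -0.08, "ax": 0, "ay": 0, "az": 0}, {"grip": 0, "dx": 0, "dy": 0, "dz": -0.08, "ax": 0, "ay": 0, "az": 0}]'

```text
clock: 9.02
eef_pos: [0.5227, 0.0746, 0.1141]
tcp_rot: [1.459, 2.781, -0.004]
contact_force: [-16.6, 5.9, 30.4]
opening: 0.0103
grip_force: 68.3
```

```bash
python3 -c "
from h import *
print(job_done())"
```

```text
the job is handed in; nothing more can be done
None
```

I turned the fastener in line with the red marks, closed the cover flush and handed the job in at about 9 s, with the gripper still pressing at about 30 N; the arm kept clear of the tape, tape measure and screwdriver, and no verdict was returned.

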